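# Lay out the gift tray at the toy shop

## Task

Lay out the gift set in the tin tray: the silver beetle in the middle of the green card, the orange fish in the middle of the yellow card and the brass key in the middle of the red card, each the right way up and flat on its card, turned any way; then, as the very last thing, stand the blue bead jar upright in the middle of the blue card. The jar is fragile, so keep it upright and set it down rather than dropping it, and leave the black beetle and the steel key where they lie.

Things in the scene. Friction and masses are not known exactly. Their poses are not given: they have to be found in the camera images.
- beetle: Silver tin toy beetle, 54 mm long (x, its head at +x), 34 mm wide (y), 26 mm high, sides straight to grip up to 22 mm; about 60 g; origin at the centre of its underside, on the counter at the start, z up. Goes on the green card.
- fish: Orange celluloid toy fish, belly down: body 60 mm long (x, nose at +x) and 30 mm wide (y), 31 mm high with its back fin (straight to grip up to 24 mm); a forked tail reaches to x = -47 mm; about 50 g; origin under the middle of the body, at its underside, on the counter at the start, z up. Goes on the yellow card.
- key: Brass (yellow metal) toy key lying flat, 10 mm thick: shaft 10 mm wide along x from -20 to +36 mm, two-lobed bow 21 mm long, 40 mm wide centred at x = -28 mm, two teeth on the +y side from x = 21 mm on; about 60 g; origin on the shaft's underside (grip there, across y), on the counter at the start, z up. Goes on the red card.
- jar: Blue ceramic bead jar, round, 48 mm across, with straight sides from 6 to 40 mm up, a cork stopper and a small white bead on top, 64 mm high in all; about 130 g; closed, nothing in it moves; origin at the centre of its underside, on the counter at the start, z up (its yaw means nothing). Goes on the blue card, last.
- green_card: Green card, 96 x 96 mm, 2 mm thick, fixed flat on the floor of the fixed tin tray; origin at the centre of its underside, its top 5 mm above the counter. The four cards form a 2 x 2 square, centres 110 mm apart, x and y axes along the tray's sides; which colour lies where varies.
- yellow_card: Yellow card, 96 x 96 mm, 2 mm thick, fixed flat on the floor of the fixed tin tray; origin at the centre of its underside, its top 5 mm above the counter. The tray is 240 mm square, with a 3 mm floor and, just outside the cards, a rim 3 mm thick that stands 12 mm above the counter.
- red_card: Red card, 96 x 96 mm, 2 mm thick, fixed flat on the floor of the fixed tin tray; origin at the centre of its underside, its top 5 mm above the counter.
- blue_card: Blue card, 96 x 96 mm, 2 mm thick, fixed flat on the floor of the fixed tin tray; origin at the centre of its underside, its top 5 mm above the counter.
- black_beetle: Black tin toy beetle, 54 mm long (x, its head at +x), 34 mm wide (y), 26 mm high, sides straight to grip up to 22 mm; about 60 g; origin at the centre of its underside, on the counter at the start, z up. A look-alike that does not belong to the set: leave it alone.
- steel_key: Grey steel toy key lying flat, 10 mm thick: shaft 10 mm wide along x from -20 to +36 mm, two-lobed bow 21 mm long, 40 mm wide centred at x = -28 mm, two teeth on the +y side from x = 21 mm on; about 60 g; origin on the shaft's underside (grip there, across y), on the counter at the start, z up. A look-alike that does not belong to the set: leave it alone.

How it is judged (in metres and radians):
On the way, in this order (a step that is already met when the one before it is completed fails the run):
1. the beetle, fish and key lie released on their cards, the jar not yet on its card (horizontal distance between beetle and green_card below 0.015 m and z of beetle in the frame of green_card below 0.007 m and angle between each of beetle, fish, key's own z axis and vertical below 0.15 rad and linear speed of each of beetle, fish, key below 0.03 m/s and contact force between each of beetle, fish, key and the fingers below 0.05 N and horizontal distance between fish and yellow_card below 0.015 m and z of fish in the frame of yellow_card below 0.007 m and horizontal distance between key and red_card below 0.015 m and z of key in the frame of red_card below 0.007 m), for 0.2 s.
2. the jar stands released on the blue card (horizontal distance between jar and blue_card below 0.015 m and z of jar in the frame of blue_card below 0.007 m and angle between jar's own z axis and vertical below 0.15 rad and linear speed of jar below 0.03 m/s and contact force between jar and the fingers below 0.05 N), for 0.2 s.
At the end, for the whole second after the job is handed in: Beetle on green, fish on yellow, key on red, jar on blue card: each centre within 15 mm of its card's centre, underside less than 5 mm above the card, tilt below 0.15 rad, released and still; the black beetle and steel key within 20 mm of their start (all of step 1 and all of step 2 and distance of each of black_beetle, steel_key from where it was at the start of the episode below 0.02 m); the robot touches nothing.
It fails at once if the jar is tipped by more than 0.5 rad (angle between jar's own z axis and vertical above 0.5 rad).
It fails at once if the jar is dropped or thrown (faster than 0.6 m/s out of the fingers, a fall of some 20 mm) (linear speed of jar above 0.6 m/s and contact force between jar and the fingers below 0.01 N).
It fails at once if the jar is put on its card before the other three lie on theirs (horizontal distance between jar and blue_card below 0.04 m and z of jar in the frame of blue_card below 0.007 m and not (horizontal distance between beetle and green_card below 0.03 m and horizontal distance between fish and yellow_card below 0.03 m and horizontal distance between key and red_card below 0.03 m)).
It fails at once if the black beetle is moved by more than 20 mm (distance of black_beetle from where it was at the start of the episode above 0.02 m).
It fails at once if the steel key is moved by more than 20 mm (distance of steel_key from where it was at the start of the episode above 0.02 m).
It also fails if it takes over 118 s, if anything falls off the work surface, if the arm or the gripper's body presses on something with over 40 N, if the wrist force passes 120 N, or if a joint passes its speed limit or range.

## Robot

A 6-joint arm with a two-finger parallel gripper is mounted at the origin on the work surface. World frame = base frame: x ahead of the robot, y to its left, z up, the work surface at z = 0. Lengths are in mm, angles in rad, forces in N, time in s.
With the tool pointing down it reaches from about 350 to 875 mm from the base axis. Payload 4.2 kg.
Tool frame: the origin (TCP) lies midway between the tips of the shut fingers; the grasp point (between the pads) lies 19 mm behind it; z points along the fingers, y is the line along which they close (so a half turn about z gives the same grasp; the last joint's range is limited). The gripper opens to 85 mm and grips with 20 to 120 N. Pads are 22 mm wide; open, the fingers measure 114 mm over their backs; the gripper's body (76 mm by 85 mm) begins 54 mm behind the grasp point. The pads swing forward as they close: fully open they stand 13 mm farther back than shut.
Start: joints at [1.556, 0.385, 0.008, 0, -1.194, -0.259], TCP at [168.963, 601.707, 231.312] pointing down, gripper open.
Joint ranges: [-3.14, 3.14], [-1.21, 2.06], [-1.07, 1.41], [-3.16, 2.05], [-2.99, -0.16], [-3.1, 3.1]. Speed limits (rad/s): [2.79, 2.79, 3.14, 3.14, 3.14, 3.14].

## Interface

Orientations are given as a unit quaternion [x, y, z, w].
In Python, from workcell import manip gives the robot as it stands.
- The arm moves only by the tool send_rows, never from a script. Its argument "motion" is a list of rows, each a list of 4 numbers: the shift along the world's x, y, z in cm, then the turn about the world's z in rad. In form: [[tx, ty, tz, yaw], ...]. A call has 1 to 10 rows; each row shifts and turns the commanded pose from where the row before left it; what a row does not reach is not made up. A row lasts 1/8 s, in which the tool goes at most 62.5 mm and 10.7 degrees, less where a joint would pass 70% of its speed; a pose out of reach is approached as far as the arm can. A call with a gripper value outside its range is refused whole. "jaw" is the finger opening in cm, from 0 to 8.54, set as the call begins (left out, the last holds). The fingers move at their own pace and stop on an object; the grip force is fixed at half the most. Time passes only in rows, so rows that do not move let the fingers close. It gives the time, the measured TCP pose, the force, the opening and the grip force at its end, in the units of the state.
- manip.get_state(): the state, without advancing time (a new reading comes with each control period).
- manip.camera(name): name is "scene" or "top"; returns a dict with "frame" (480x640x3 uint8, red, green, blue), "fov_y" (degrees; the focal length in pixels is half the picture's height over the tangent of half this angle, whatever the lens; pixels are square), "cx", "cy" (the principal point, pixels), "dist_coeffs" ([k1, k2, p1, p2, k3] as OpenCV has them; the pictures are not rectified), "cam_to_world" (4x4, takes a point from camera to world coordinates). Camera axes: x right, y down, z forward; pixel columns grow to the right and rows downward; lengths in mm; the calibration is good to about 2 mm. A picture is of the moment at which its call begins. There is no depth.
- manip.job_done(): hands the job in; it is judged then, once.
The state is a dict: "t": time; "q": joint angles; "qvel": joint speeds; "joint_efforts": joint torques, N m; "ee_pos": TCP position; "tcp_rot": TCP orientation; "wrist_force": force on the tool from outside, world axes, zero at the start; "moment": the same for the moment, N m; "finger_gap": opening from 0.0 (shut) to 1.0 (fully open); "finger_force": force on a finger pad.
Only numpy, scipy, OpenCV 4.12 (cv2) and the standard library are available. Lean on these libraries where they do the work, as an engineer would, in place of code of your own. Each camera call takes 0.05 s, during which the arm holds its last target. There are 200 camera calls.

## Working session

There is one attempt and no reset: what is moved stays moved. The work goes in short steps, Python scripts to look and compute and a tool call to move; the robot and the scene stay as the last step left them, time stands still between calls to the robot, and variables do not carry over. Pictures are saved under pics/ and viewed, at most 14 in all, crops included, and the job is handed in when it is done.

Besides the shell and the picture viewer there is one more tool, called after ">>>" as a command line: name --pt "numbers of a row" for each row, then --argument value for the rest. send_rows: Moves the arm, as the interface text tells. Its arguments: {"type":"object","properties":{"motion":{"type":"array","items":{"type":"array","items":{"type":"number"}}},"jaw":{"type":"number"}},"required":["motion"]}

```bash
mkdir -p pics
cat > h.py <<'E'
import numpy as np, cv2
from workcell import manip
def shot(name):
    c=manip.camera(name); c['img']=cv2.cvtColor(np.asarray(c['frame']),cv2.COLOR_RGB2BGR)
    f=240/np.tan(np.radians(c['fov_y'])/2)
    c['K']=np.array([[f,0,c['cx']],[0,f,c['cy']],[0,0,1.]]); c['D']=np.array(c['dist_coeffs'],float)
    c['T']=np.array(c['cam_to_world'],float); return c
def ray(c,uv,z):
    uv=np.array(uv,float).reshape(-1,1,2)
    n=cv2.undistortPoints(uv,c['K'],c['D']).reshape(-1,2)
    d=np.c_[n,np.ones(len(n))]@c['T'][:3,:3].T; o=c['T'][:3,3]
    return (o+d*((z-o[2])/d[:,2])[:,None])[:,:2]
def proj(c,P):
    Ti=np.linalg.inv(c['T'])
    return cv2.projectPoints(np.array(P,float).reshape(-1,1,3),cv2.Rodrigues(Ti[:3,:3])[0],Ti[:3,3],c['K'],c['D'])[0].reshape(-1,2)
E
python3 - <<'E'
from h import *
for n in('top','scene'):
    c=shot(n); cv2.imwrite(f'pics/{n}0.png',c['img']); print(n,c['T'].round(3).tolist(),c['fov_y'],c['D'])
s=manip.get_state(); print(s)
E
```

```text
top [[-0.008, -0.984, 0.176, 352.195], [-1.0, 0.007, -0.003, 12.943], [0.001, -0.176, -0.984, 1144.869], [0.0, 0.0, 0.0, 1.0]] 56.520453666583805 [-0.07886504  0.          0.          0.          0.        ]
scene [[-0.221, 0.774, -0.594, 1231.739], [0.975, 0.18, -0.129, 132.952], [0.007, -0.607, -0.794, 966.036], [0.0, 0.0, 0.0, 1.0]] 43.27440949539964 [-0.15821321  0.          0.          0.          0.        ]
{'t': 0.1, 'q': array([ 1.55561907e+00,  3.85502252e-01,  6.76523132e-03, -3.94470455e-04,
       -1.19396571e+00, -2.58578478e-01]), 'qvel': array([-1.80322992e-04, -2.07368937e-03,  2.18360599e-03,  1.35044470e-03,
       -4.97757002e-05, -7.72480179e-04]), 'joint_efforts': array([ 8.24366398e-04, -3.93318737e+01,  1.88930100e+01,  4.19806391e+00,
       -2.60998124e-03,  4.26856843e-06]), 'ee_pos': array([168.83507019, 601.24036849, 230.32439923]), 'tcp_rot': array([ 9.90636445e-01, -1.36522863e-01, -6.62522751e-05,  9.68405397e-04]), 'wrist_force': array([ 0.60214509,  0.29406944, -0.1713999 ]), 'moment': array([0.02859844, 0.00447612, 0.00685409]), 'finger_force': 0.0, 'finger_gap': 1.0015352927717964}
```

View pics/top0.png

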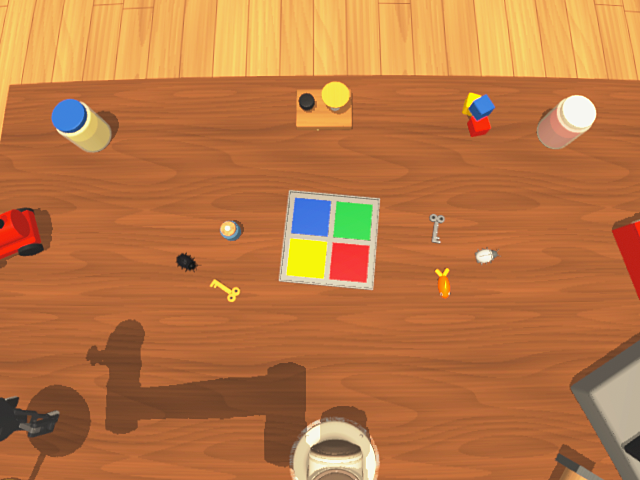

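View pics/scene0.png

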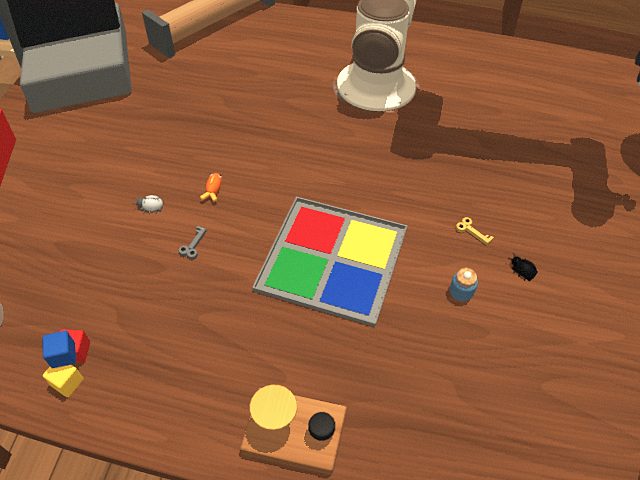

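```bash
cat > meas.py <<'E'
from h import *
W={'top':{'beetle':(485,256),'fish':(444,284),'key':(225,290),'jar':(231,230),'steel':(436,228),'black':(187,262)},
 'scene':{'beetle':(151,204),'fish':(212,188),'key':(475,231),'jar':(463,284),'steel':(193,242),'black':(523,267)}}
cards={'top':{'blue':(311,217),'green':(353,220),'yellow':(306,259),'red':(350,263)},
 'scene':{'blue':(352,288),'green':(297,273),'yellow':(367,244),'red':(315,230)}}
HT={'beetle':11,'fish':12,'key':8,'steel':8,'black':11}
def cmask(hsv,n):
    h,s,v=[hsv[...,i].astype(int) for i in range(3)]
    return {'beetle':(s<90)&(v>90),'steel':(s<90)&(v>70),'fish':(s>190)&(v>190),'key':(h>=17)&(h<=35)&(v>120)&(s>90),
      'black':(v<50),'blue':(h>100)&(h<130)&(s>150),'green':(h>45)&(h<80)&(s>120),'yellow':(h>22)&(h<35)&(s>150)&(v>150),
      'red':((h<6)|(h>174))&(s>190)&(v>150)}[n].astype(np.uint8)
def blob(c,n,uv,r):
    hsv=cv2.cvtColor(c['img'],cv2.COLOR_BGR2HSV); m=cmask(hsv,n)
    w=np.zeros_like(m); cv2.circle(w,tuple(int(round(a)) for a in uv),r,1,-1); m&=w
    k,l,st,ce=cv2.connectedComponentsWithStats(m); i=1+np.argmax(st[1:,4]); return l==i
def pts(m): y,x=np.nonzero(m); return np.c_[x,y].astype(float)
def axis(p):
    d=p-p.mean(0); w,v=np.linalg.eigh(d.T@d); a=v[:,1]
    if (( d@a)**3).mean()>0: pass
    t=d@a; u=d@v[:,0]; return a,t,u
if __name__=='__main__':
    C={n:shot(n) for n in W}
    for n,c in C.items():
        print(n)
        for k,uv in cards[n].items():
            p=ray(c,pts(blob(c,k,uv,45)),5); r=cv2.minAreaRect(p.astype(np.float32)); print(k,p.mean(0).round(1),np.round(r[0],1),np.round(r[1],1),round(r[2],1))
        for k in HT:
            p=ray(c,pts(blob(c,k,W[n][k],26)),HT[k]); a,t,u=axis(p); e=p.mean(0)+a*(t.max()+t.min())/2
            print(k,'cen',p.mean(0).round(1),'mid',e.round(1),'len',round(np.ptp(t)),'wid',round(np.ptp(u)),'ang',round(np.arctan2(a[1],a[0]),3))
        o=[]
        for k,uv in W[n].items(): x,y=map(int,uv); o.append(cv2.resize(c['img'][y-25:y+25,x-25:x+25],(260,260),interpolation=cv2.INTER_NEAREST))
        C[n]['o']=np.vstack([np.hstack(o[:3]),np.hstack(o[3:])])
        cv2.imwrite(f'pics/crop_{n}.png',C[n]['o'])
E
python3 meas.py
```

```text
top
blue [611.5  55.5] [611.7  55.3] [92.6 93.2] 84.2
green [600.2 -53.8] [600.7 -53.8] [94.3 94.7] 84.3
yellow [501.9  66.3] [502.2  66.2] [95.7 96. ] 84.0
red [491.5 -42.8] [491.4 -43. ] [91.7 91.6] 84.3
beetle cen [ 504.1 -395.9] mid [ 504.6 -398.7] len 56 wid 37 ang 1.76
fish cen [ 436. -282.] mid [ 434.8 -282.1] len 78 wid 37 ang -3.072
key cen [421.5 270.6] mid [424.4 275.5] len 77 wid 40 ang 1.048
steel cen [ 583.3 -271.3] mid [ 577.6 -270.7] len 74 wid 35 ang 3.024
black cen [493.5 377. ] mid [493.2 376.5] len 50 wid 29 ang 1.016
scene
blue [615.3  55.9] [614.2  55.6] [94.5 95.3] 84.1
green [604.1 -53.4] [603.1 -53.6] [95.2 95.4] 84.2
yellow [505.8  66.9] [504.6  66.4] [94.9 96.5] 84.2
red [494.9 -42.5] [493.8 -42.6] [94.7 95.4] 84.1
beetle cen [ 507.6 -395.1] mid [ 507.2 -397.4] len 61 wid 45 ang 1.4
fish cen [ 426.4 -282.8] mid [ 426.1 -282.8] len 61 wid 30 ang -3.017
key cen [426.9 271.1] mid [428.6 274.1] len 76 wid 44 ang 1.046
steel cen [ 585.6 -271.2] mid [ 579.8 -270.4] len 75 wid 39 ang 3.013
black cen [499.8 378.2] mid [498.6 376.8] len 57 wid 46 ang 0.863
```

View pics/crop_top.png

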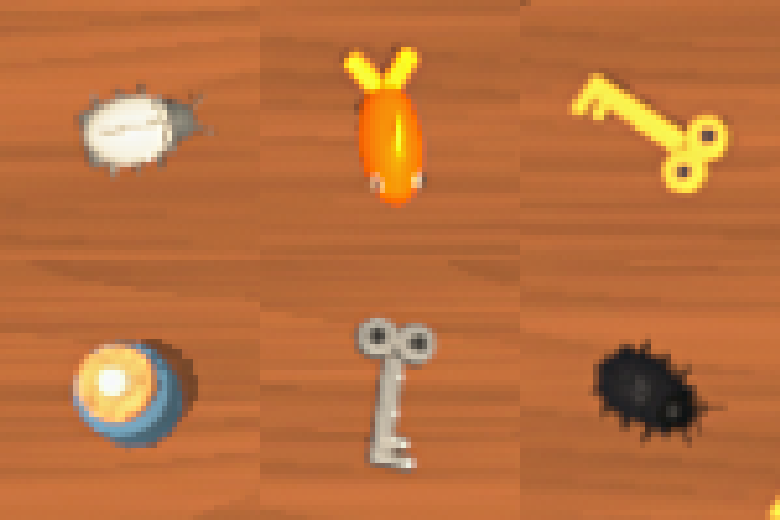

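View pics/crop_scene.png

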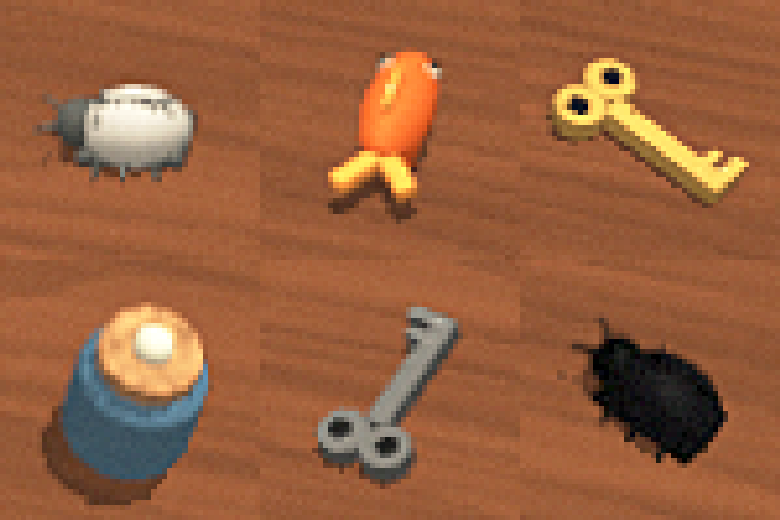

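Run:
```python
from meas import *
for n in W:
    c=shot(n)
    for k in('key','steel'):
        p=ray(c,pts(blob(c,k,W[n][k],26)),7); a,t,u=axis(p); 
        if (np.abs(u[t>0])**2).mean()>(np.abs(u[t<0])**2).mean(): a=-a;t=-t
        m=(t>t.min()+24)&(t<t.max()-18); s=p[m]
        vx,vy,x0,y0=cv2.fitLine(s.astype(np.float32),cv2.DIST_L2,0,.01,.01).ravel(); d=np.array([vx,vy]); d*=np.sign(d@a)
        q=(p-[x0,y0])@d; O=np.array([x0,y0])+d*((q.max()+q.min())/2+1.25)
        print(n,k,O.round(1),np.arctan2(d[1],d[0]).round(3),np.ptp(q).round(1))
    hsv=cv2.cvtColor(c['img'],cv2.COLOR_BGR2HSV).astype(int)
    x,y=W[n]['jar']
    m=np.zeros((480,640),bool); m[y-25:y+25,x-25:x+25]=1
    bead=m&(hsv[...,1]<70)&(hsv[...,2]>180); l,num=np.array(0),0
    cork=m&(hsv[...,0]<30)&(hsv[...,2]>200)
    print('bead',ray(c,pts(bead).mean(0),60).round(1),bead.sum(),'cork',ray(c,pts(cork).mean(0),57).round(1))
    print('fishmid',ray(c,(444.2,286.9),12) if n=='top' else '')
```

```text
top key [426.2 276.1] 0.977 75.8
top steel [ 576.7 -269.3] 2.979 74.4
bead [[570.9 262.7]] 25 cork [[541.4 250.7]]
fishmid [[ 424.20895904 -284.13494175]]
scene key [429.5 275.2] 0.979 76.2
scene steel [ 578.1 -269.4] 2.939 74.2
bead [[575.8 261.6]] 41 cork [[576.8 261.4]]
fishmid
```

>>> send_rows --pt "2.59 -3.26 -1.5 0.125" --pt "2.59 -3.26 -1.5 0.125" --pt "2.59 -3.26 -1.5 0.125" --pt "2.59 -3.26 -1.5 0.125" --pt "2.59 -3.26 -1.5 0.125" --pt "2.59 -3.26 -1.5 0.125" --pt "2.59 -3.26 -1.5 0.125" --pt "2.59 -3.26 -1.5 0.125" --pt "2.59 -3.26 -1.5 0.125" --pt "2.59 -3.26 -1.5 0.125" --jaw 4

```text
t: 1.55
ee_pos: [428.8, 274.8, 81.1]
tcp_rot: [0.882, 0.471, 0.0, -0.0]
wrist_force: [0.2, 0.3, 0.3]
finger_gap: 0.469
finger_force: 0.0
```

>>> send_rows --pt "0 0 0 0" --pt "0 0 -1.5 0" --pt "0 0 -1.5 0" --pt "0 0 -1.0 0" --pt "0 0 0 0"

```text
t: 2.17
ee_pos: [427.2, 275.7, 40.2]
tcp_rot: [0.883, 0.469, -0.001, 0.0]
wrist_force: [0.9, -0.9, -0.1]
finger_gap: 0.467
finger_force: 0.0
```

>>> send_rows --pt "0 0 -1.5 0" --pt "0 0 -1.2 0" --pt "0 0 -0.7 0" --pt "0 0 -0.35 0" --pt "0 0 0 0"

```text
t: 2.8
ee_pos: [428.0, 275.6, 3.6]
tcp_rot: [0.883, 0.469, -0.0, 0.0]
wrist_force: [-0.1, -0.8, -1.1]
finger_gap: 0.463
finger_force: 0.0
```

>>> send_rows --pt "0 0 0 0" --pt "0 0 0 0" --pt "0 0 0 0" --pt "0 0 0 0" --pt "0 0 0 0" --pt "0 0 0 0" --jaw 0

```text
t: 3.55
ee_pos: [428.2, 275.9, 4.4]
tcp_rot: [0.883, 0.469, 0.0, -0.0]
wrist_force: [-1.2, 0.5, 5.5]
finger_gap: 0.087
finger_force: 59.3
```

>>> send_rows --pt "0 0 0.5 0" --pt "0 0 1 0" --pt "0 0 2 0" --pt "0 0 2 0" --pt "0 0 0 0"

```text
t: 4.18
ee_pos: [428.7, 276.6, 60.4]
tcp_rot: [0.883, 0.469, 0.002, -0.001]
wrist_force: [-0.1, -0.2, -0.7]
finger_gap: 0.083
finger_force: 58.6
```

```bash
cat > look.py <<'E'
import sys
from h import *
n,x,y,r,f=sys.argv[1],*map(int,sys.argv[2:5]),sys.argv[5]
c=shot(n); cv2.imwrite('pics/'+f,cv2.resize(c['img'][max(y-r,0):y+r,max(x-r,0):x+r],(560,560),interpolation=cv2.INTER_CUBIC))
E
python3 look.py scene 475 225 60 k1.png
```

```text
(no output)
```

View pics/k1.png

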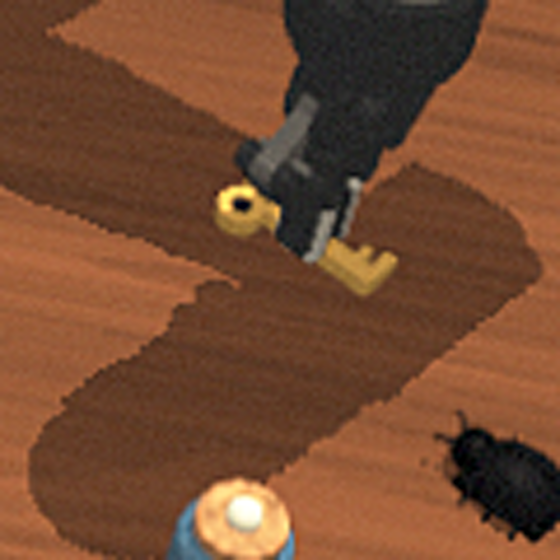

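>>> send_rows --pt "0.81 -3.98 0 -0.1" --pt "0.81 -3.98 0 -0.1" --pt "0.81 -3.98 0 -0.1" --pt "0.81 -3.98 0 -0.1" --pt "0.81 -3.98 0 -0.1" --pt "0.81 -3.98 0 -0.1" --pt "0.81 -3.98 0 -0.1" --pt "0.81 -3.98 0 -0.1" --pt "0 0 0 0" --pt "0 0 0 0"

```text
t: 5.48
ee_pos: [492.1, -42.8, 58.0]
tcp_rot: [0.996, 0.088, -0.001, 0.0]
wrist_force: [1.2, -0.1, -0.4]
finger_gap: 0.092
finger_force: 58.8
```

```bash
python3 look.py scene 310 225 60 k2.png
python3 - <<'E'
from h import *
from meas import *
# key seen in the hand, underside ~56 -> mid height 62
s=manip.get_state(); print(s['ee_pos'].round(1),s['finger_gap'])
for n in W:
    c=shot(n); z=s['ee_pos'][2]+2
    uv=proj(c,[*s['ee_pos'][:2],z])[0]; hsv=cv2.cvtColor(c['img'],cv2.COLOR_BGR2HSV); m=cmask(hsv,'key'); w=np.zeros_like(m); cv2.circle(w,tuple(int(v) for v in uv),26,1,-1)
    p=ray(c,pts(m&w),z); print(n,uv.round(),len(p)); d=np.array([np.cos(.176),np.sin(.176)]); q=(p-s['ee_pos'][:2])@d
    print(q.min().round(1),q.max().round(1),((p-s['ee_pos'][:2])@[-d[1],d[0]]).round(1)[[0,-1]])
E
```

```text
[492.3 -42.4  58.2] 0.08702088994850453
top [350. 259.] 98
-39.9 54.4 [24.2  7.2]
scene [315. 211.] 160
-38.8 39.7 [-4.4 13.4]
```

View pics/k2.png

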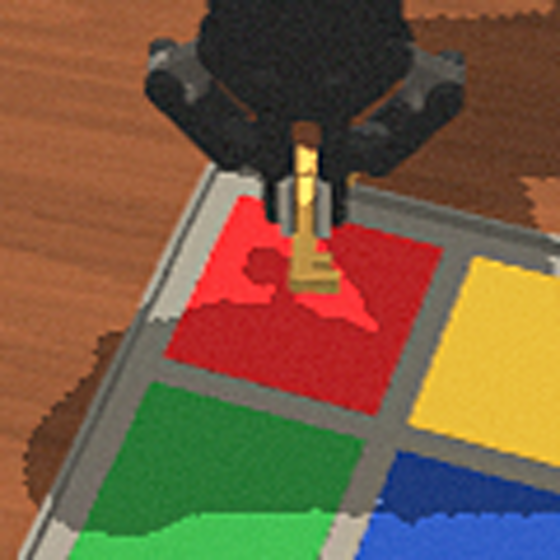

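>>> send_rows --pt "0 0 -1.5 0" --pt "0 0 -1.5 0" --pt "0 0 -1 0" --pt "0 0 -0.5 0" --pt "0 0 -0.25 0" --pt "0 0 -0.2 0" --pt "0 0 0 0" --pt "0 0 0 0"

```text
t: 6.62
ee_pos: [492.9, -42.7, 9.5]
tcp_rot: [0.996, 0.088, 0.0, -0.0]
wrist_force: [-0.6, -0.8, -0.8]
finger_gap: 0.082
finger_force: 58.8
```

>>> send_rows --pt "0 0 0 0" --pt "0 0 0 0" --pt "0 0 0 0" --pt "0 0 0 0" --pt "0 0 1 0" --pt "0 0 2 0" --pt "0 0 3 0" --pt "0 0 3 0" --jaw 3

```text
t: 7.62
ee_pos: [492.7, -42.7, 100.8]
tcp_rot: [0.996, 0.088, 0.0, 0.0]
wrist_force: [0.3, 0.4, -0.3]
finger_gap: 0.35
finger_force: 0.0
```

>>> send_rows --pt "-1.12 -4.0 0 -0.011" --pt "-1.12 -4.0 0 -0.011" --pt "-1.12 -4.0 0 -0.011" --pt "-1.12 -4.0 0 -0.011" --pt "-1.12 -4.0 0 -0.011" --pt "-1.12 -4.0 0 -0.011" --pt "0 0 -2 0" --pt "0 0 0 0" --jaw 6

```text
t: 8.62
ee_pos: [424.3, -282.8, 78.8]
tcp_rot: [0.999, 0.054, -0.001, -0.001]
wrist_force: [-0.3, -0.3, 0.7]
finger_gap: 0.7
finger_force: 0.0
```

```bash
cat > two.py <<'E'
import sys
from h import *
o=[]
X=[float(v) for v in sys.argv[2:5]]
for n in('top','scene'):
    c=shot(n); u=proj(c,X)[0].round().astype(int); x,y=u; r=32 if n=='top' else 40
    o.append(cv2.resize(c['img'][y-r:y+r,x-r:x+r],(400,400),interpolation=cv2.INTER_CUBIC))
cv2.imwrite('pics/'+sys.argv[1],np.hstack(o))
E
python3 two.py f1.png 425 -283 10
python3 - <<'E'
from meas import *
for n in W:
    c=shot(n); p=ray(c,pts(blob(c,'key',proj(c,[492.8,-42.7,10])[0],26)),12); a,t,u=axis(p)
    if (np.abs(u[t>0])**2).mean()>(np.abs(u[t<0])**2).mean(): a=-a;t=-t
    m=(t>t.min()+24)&(t<t.max()-18); vx,vy,x0,y0=cv2.fitLine(p[m].astype(np.float32),cv2.DIST_L2,0,.01,.01).ravel(); d=np.array([vx,vy]); d*=np.sign(d@a)
    q=(p-[x0,y0])@d; print(n,(np.array([x0,y0])+d*((q.max()+q.min())/2+1.25)).round(1),np.arctan2(d[1],d[0]),np.ptp(q))
E
```

```text
top [491.  -42.9] 0.16189969 73.77845707419871
scene [493.4 -41.2] 0.042080317 79.25628528260953
```

View pics/f1.png

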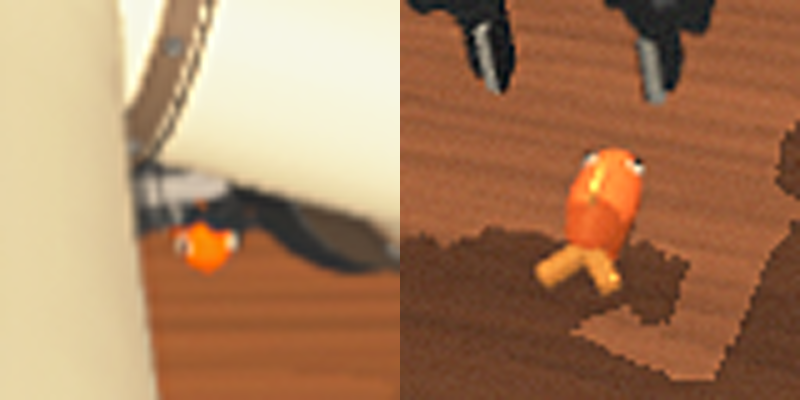

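>>> send_rows --pt "0 0 -2 0" --pt "0 0 -2 0" --pt "0 0 -1.5 0" --pt "0 0 -1 0" --pt "0 0 -0.7 0" --pt "0 0 -0.4 0" --pt "0 0 0 0"

```text
t: 9.7
ee_pos: [425.6, -282.7, 3.3]
tcp_rot: [0.998, 0.055, -0.0, 0.0]
wrist_force: [-0.4, 0.0, 0.1]
finger_gap: 0.703
finger_force: 0.0
```

>>> send_rows --pt "0 0 0 0" --pt "0 0 0 0" --pt "0 0 0 0" --pt "0 0 0 0" --pt "0 0 0 0" --pt "0 0 0 0" --jaw 1

```text
t: 10.45
ee_pos: [426.1, -282.9, 4.0]
tcp_rot: [0.998, 0.055, 0.001, 0.0]
wrist_force: [-0.3, -0.4, 5.1]
finger_gap: 0.337
finger_force: 59.3
```

>>> send_rows --pt "0 0 0.5 0" --pt "0 0 1 0" --pt "0 0 2 0" --pt "0 0 2 0" --pt "0 0 0 0"

```text
t: 11.08
ee_pos: [426.6, -283.0, 59.9]
tcp_rot: [0.998, 0.055, 0.002, 0.001]
wrist_force: [0.1, 0.1, -0.8]
finger_gap: 0.338
finger_force: 58.7
```

```bash
python3 two.py f2.png 425 -283 60
```

```text
(no output)
```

View pics/f2.png

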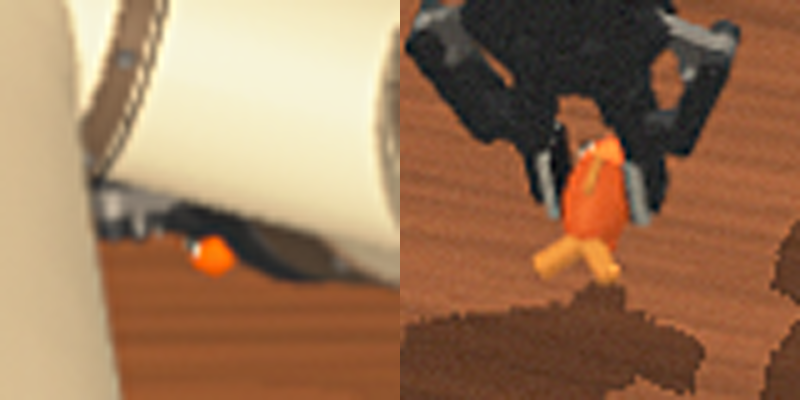

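>>> send_rows --pt "0.98 4.36 0 0" --pt "0.98 4.36 0 0" --pt "0.98 4.36 0 0" --pt "0.98 4.36 0 0" --pt "0.98 4.36 0 0" --pt "0.98 4.36 0 0" --pt "0.98 4.36 0 0" --pt "0.98 4.36 0 0" --pt "0 0 0 0" --pt "0 0 0 0"

```text
t: 12.42
ee_pos: [502.9, 65.7, 57.3]
tcp_rot: [0.998, 0.055, -0.001, 0.0]
wrist_force: [-0.1, -0.5, -1.0]
finger_gap: 0.34
finger_force: 58.8
```

>>> send_rows --pt "0 0 -1.5 0" --pt "0 0 -1.5 0" --pt "0 0 -1 0" --pt "0 0 -0.5 0" --pt "0 0 -0.3 0" --pt "0 0 -0.2 0" --pt "0 0 0 0" --pt "0 0 0 0"

```text
t: 13.42
ee_pos: [504.1, 66.2, 9.0]
tcp_rot: [0.998, 0.055, 0.0, -0.0]
wrist_force: [-2.2, -0.5, 5.5]
finger_gap: 0.338
finger_force: 59.5
```

>>> send_rows --pt "0 0 0 0" --pt "0 0 0 0" --pt "0 0 0 0" --pt "0 0 0 0" --pt "0 0 1 0" --pt "0 0 2 0" --pt "0 0 3 0" --pt "0 0 3 0" --jaw 5

```text
t: 14.42
ee_pos: [503.9, 66.0, 99.8]
tcp_rot: [0.998, 0.055, 0.0, -0.0]
wrist_force: [-0.6, 0.3, -0.9]
finger_gap: 0.587
finger_force: 0.0
```

>>> send_rows --pt "0.02 -4.64 0 -0.156" --pt "0.02 -4.64 0 -0.156" --pt "0.02 -4.64 0 -0.156" --pt "0.02 -4.64 0 -0.156" --pt "0.02 -4.64 0 -0.156" --pt "0.02 -4.64 0 -0.156" --pt "0.02 -4.64 0 -0.156" --pt "0.02 -4.64 0 -0.156" --pt "0.02 -4.64 0 -0.156" --pt "0.02 -4.64 0 -0.156" --jaw 6.5

```text
t: 15.68
ee_pos: [505.9, -399.5, 99.1]
tcp_rot: [0.747, -0.665, 0.0, -0.0]
wrist_force: [0.8, 0.7, -0.1]
finger_gap: 0.761
finger_force: 0.0
```

>>> send_rows --pt "0 0 -2 0" --pt "0 0 -2 0" --pt "0 0 -1 0" --pt "0 0 0 0"

```text
t: 16.18
ee_pos: [505.7, -397.7, 48.1]
tcp_rot: [0.749, -0.663, -0.001, 0.0]
wrist_force: [-0.3, -0.1, -0.4]
finger_gap: 0.764
finger_force: 0.0
```

```bash
python3 two.py b1.png 506 -397 15
python3 - <<'E'
from meas import *
for n in W:
    c=shot(n)
    p=ray(c,pts(blob(c,'fish',proj(c,[504,66,15])[0],20)),17); r=cv2.minAreaRect(p.astype(np.float32)); print(n,p.mean(0).round(1),r)
E
```

```text
top [502.1  66.4] ((502.1688232421875, 65.69320678710938), (94.23511505126953, 94.99382781982422), 89.5784683227539)
scene [507.5  65.8] ((507.2817687988281, 66.65235900878906), (28.253618240356445, 63.169002532958984), 89.44459533691406)
```

View pics/b1.png

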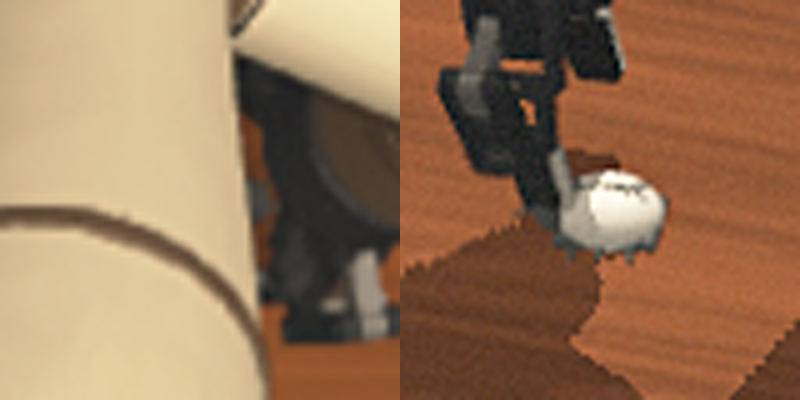

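>>> send_rows --pt "0 0 -1.5 0" --pt "0 0 -1.3 0" --pt "0 0 -0.9 0" --pt "0 0 -0.5 0" --pt "0 0 -0.3 0" --pt "0 0 0 0"

```text
t: 17.12
ee_pos: [506.0, -397.9, 3.3]
tcp_rot: [0.749, -0.663, 0.0, 0.0]
wrist_force: [-0.1, 0.2, -0.0]
finger_gap: 0.759
finger_force: 0.0
```

>>> send_rows --pt "0 0 0 0" --pt "0 0 0 0" --pt "0 0 0 0" --pt "0 0 0 0" --pt "0 0 0 0" --pt "0 0 0 0" --jaw 1

```text
t: 17.88
ee_pos: [506.5, -398.2, 4.1]
tcp_rot: [0.749, -0.663, 0.001, -0.0]
wrist_force: [-0.7, 0.4, 5.9]
finger_gap: 0.389
finger_force: 59.0
```

>>> send_rows --pt "0 0 0.5 0" --pt "0 0 1 0" --pt "0 0 2 0" --pt "0 0 2 0" --pt "0 0 0 0"

```text
t: 18.5
ee_pos: [507.0, -398.5, 60.2]
tcp_rot: [0.749, -0.663, 0.002, -0.0]
wrist_force: [-0.7, 0.1, -1.7]
finger_gap: 0.387
finger_force: 58.4
```

```bash
python3 two.py b2.png 506 -397 65
```

```text
(no output)
```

View pics/b2.png

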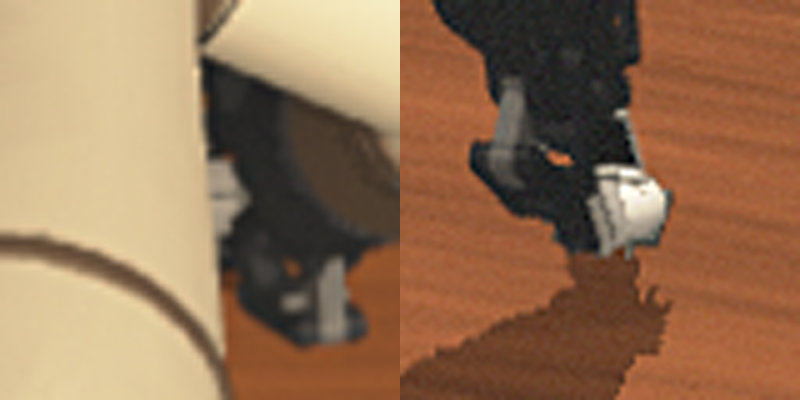

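>>> send_rows --pt "1.2 4.3 0 0" --pt "1.2 4.3 0 0" --pt "1.2 4.3 0 0" --pt "1.2 4.3 0 0" --pt "1.2 4.3 0 0" --pt "1.2 4.3 0 0" --pt "1.2 4.3 0 0" --pt "1.2 4.3 0 0" --pt "0 0 0 0" --pt "0 0 0 0"

```text
t: 19.85
ee_pos: [601.1, -54.0, 57.3]
tcp_rot: [0.749, -0.663, -0.001, 0.001]
wrist_force: [-0.2, -0.7, -0.7]
finger_gap: 0.39
finger_force: 58.5
```

>>> send_rows --pt "0 0 -1.5 0" --pt "0 0 -1.5 0" --pt "0 0 -1 0" --pt "0 0 -0.5 0" --pt "0 0 -0.3 0" --pt "0 0 -0.2 0" --pt "0 0 0 0" --pt "0 0 0 0"

```text
t: 20.85
ee_pos: [602.1, -53.9, 9.1]
tcp_rot: [0.749, -0.663, 0.0, -0.0]
wrist_force: [-1.3, -0.7, 4.6]
finger_gap: 0.385
finger_force: 59.0
```

>>> send_rows --pt "0 0 0 0" --pt "0 0 0 0" --pt "0 0 0 0" --pt "0 0 0 0" --pt "0 0 1 0" --pt "0 0 2 0" --pt "0 0 3 0" --pt "0 0 3 0" --jaw 5

```text
t: 21.85
ee_pos: [602.0, -53.9, 99.9]
tcp_rot: [0.749, -0.663, 0.0, -0.0]
wrist_force: [0.3, 0.4, 0.5]
finger_gap: 0.588
finger_force: 0.0
```

>>> send_rows --pt "-0.365 3.95 0.2 0" --pt "-0.365 3.95 0.2 0" --pt "-0.365 3.95 0.2 0" --pt "-0.365 3.95 0.2 0" --pt "-0.365 3.95 0.2 0" --pt "-0.365 3.95 0.2 0" --pt "-0.365 3.95 0.2 0" --pt "-0.365 3.95 0.2 0" --pt "0 0 0 0" --jaw 8.2

```text
t: 22.98
ee_pos: [572.7, 264.9, 115.2]
tcp_rot: [0.75, -0.662, 0.0, -0.001]
wrist_force: [-0.2, -0.5, -0.2]
finger_gap: 0.962
finger_force: 0.0
```

```bash
python3 two.py j1.png 573 262 50
python3 - <<'E'
from h import *
c=shot('top'); u=[(x,y) for x,y in []]
o=[cv2.resize(c['img'][180:300,270:390],(400,400),interpolation=cv2.INTER_CUBIC)]
c=shot('scene'); o.append(cv2.resize(c['img'][180:340,250:410],(400,400),interpolation=cv2.INTER_CUBIC))
cv2.imwrite('pics/tray.png',np.vstack([np.hstack(o)]))
E
```

```text
(no output)
```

View pics/j1.png

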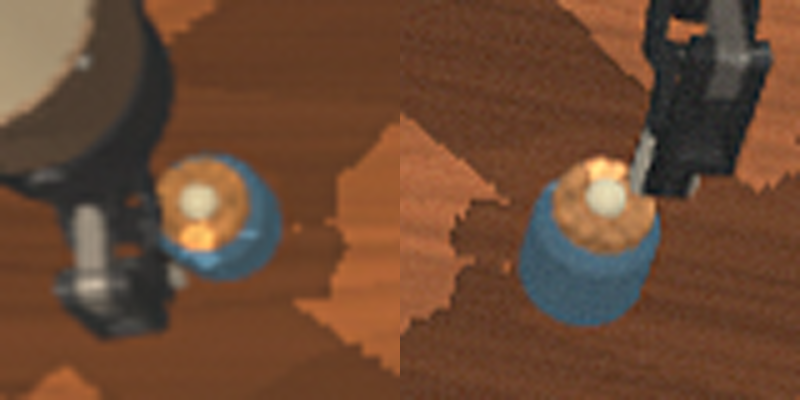

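View pics/tray.png

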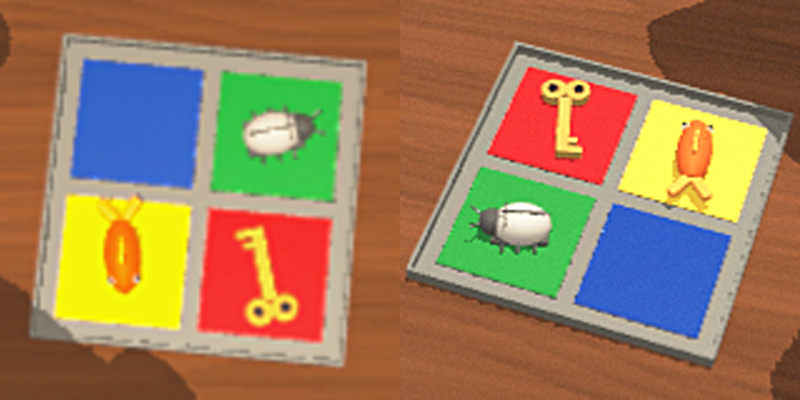

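>>> send_rows --pt "0 0 -2 0" --pt "0 0 -2 0" --pt "0 0 -2 0" --pt "0 0 -1.5 0" --pt "0 0 -1.2 0" --pt "0 0 -1 0" --pt "0 0 -0.7 0" --pt "0 0 -0.4 0" --pt "0 0 0 0"

```text
t: 24.3
ee_pos: [572.8, 262.2, 6.2]
tcp_rot: [0.749, -0.663, 0.0, 0.0]
wrist_force: [-0.1, -0.0, 0.3]
finger_gap: 0.962
finger_force: 0.0
```

>>> send_rows --pt "0 0 0 0" --pt "0 0 0 0" --pt "0 0 0 0" --pt "0 0 0 0" --pt "0 0 0 0" --pt "0 0 0 0" --pt "0 0 0 0" --jaw 3

```text
t: 25.18
ee_pos: [573.3, 262.5, 7.1]
tcp_rot: [0.749, -0.663, 0.0, -0.001]
wrist_force: [-0.2, -0.5, 6.2]
finger_gap: 0.547
finger_force: 61.9
```

>>> send_rows --pt "0 0 0.3 0" --pt "0 0 0.7 0" --pt "0 0 1 0" --pt "0 0 1 0" --pt "0 0 1 0" --pt "0 0 0.5 0" --pt "0 0 0 0" --pt "0 0 0 0"

```text
t: 26.18
ee_pos: [572.5, 261.9, 51.0]
tcp_rot: [0.749, -0.663, -0.0, 0.0]
wrist_force: [-0.8, -0.0, -1.3]
finger_gap: 0.544
finger_force: 61.5
```

```bash
python3 two.py j2.png 573 262 80
```

```text
(no output)
```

View pics/j2.png

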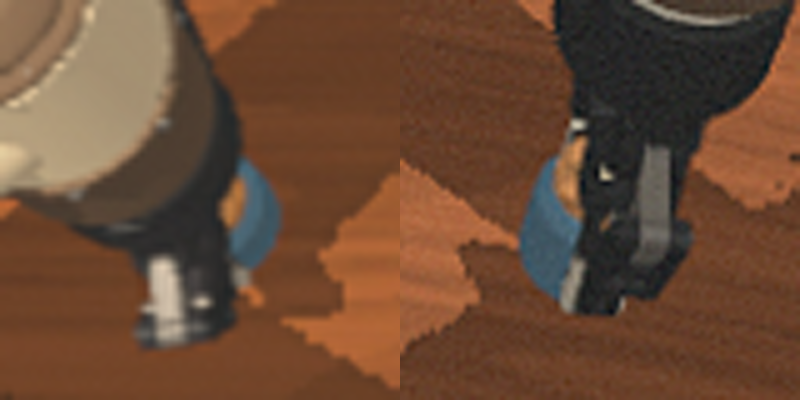

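>>> send_rows --pt "0.3 -1.3 0 0" --pt "0.5 -2.58 0 0" --pt "0.5 -2.58 0 0" --pt "0.5 -2.58 0 0" --pt "0.5 -2.58 0 0" --pt "0.5 -2.58 0 0" --pt "0.5 -2.58 0 0" --pt "0.5 -2.58 0 0" --pt "0.2 -1.3 0 0" --pt "0 0 0 0"

```text
t: 27.52
ee_pos: [612.6, 54.5, 51.1]
tcp_rot: [0.748, -0.664, -0.0, 0.0]
wrist_force: [-0.6, 1.1, -0.0]
finger_gap: 0.542
finger_force: 61.5
```

>>> send_rows --pt "0 0 0 0" --pt "0 0 -1 0" --pt "0 0 -1 0" --pt "0 0 -1 0" --pt "0 0 -0.5 0" --pt "0 0 -0.3 0" --pt "0 0 -0.15 0" --pt "0 0 0 0" --pt "0 0 0 0"

```text
t: 28.65
ee_pos: [613.1, 55.6, 12.1]
tcp_rot: [0.749, -0.663, 0.0, -0.0]
wrist_force: [-0.1, 0.1, -0.5]
finger_gap: 0.546
finger_force: 61.6
```

>>> send_rows --pt "0 0 -0.05 0" --pt "0 0 0 0" --pt "0 0 0 0"

```text
t: 29.02
ee_pos: [613.1, 55.6, 12.1]
tcp_rot: [0.749, -0.663, 0.0, -0.0]
wrist_force: [-1.7, 0.6, 4.9]
finger_gap: 0.547
finger_force: 62.1
```

>>> send_rows --pt "0 0 0 0" --pt "0 0 0 0" --pt "0 0 0 0" --pt "0 0 0 0" --pt "0 0 0 0" --pt "0 0 1 0" --pt "0 0 2 0" --pt "0 0 3 0" --pt "0 0 3 0" --pt "0 0 3 0" --jaw 6.8

```text
t: 30.28
ee_pos: [612.8, 55.5, 133.2]
tcp_rot: [0.749, -0.663, 0.0, -0.0]
wrist_force: [0.3, 0.2, -0.2]
finger_gap: 0.799
finger_force: 0.0
```

>>> send_rows --pt "-1 4 1 0" --pt "-1 5 0 0" --pt "-1 5 0 0" --pt "-1 5 0 0" --pt "-1 5 0 0" --pt "-1 5 0 0" --pt "0 0 0 0" --pt "0 0 0 0"

```text
t: 31.28
ee_pos: [552.5, 345.3, 141.6]
tcp_rot: [0.749, -0.663, 0.0, 0.0]
wrist_force: [-0.3, -1.0, 0.0]
finger_gap: 0.8
finger_force: 0.0
```

Run:
```python
from h import *
c=shot('top'); o=[cv2.resize(c['img'][180:300,270:390],(400,400),interpolation=cv2.INTER_CUBIC)]
c=shot('scene'); o.append(cv2.resize(c['img'][180:340,250:410],(400,400),interpolation=cv2.INTER_CUBIC))
cv2.imwrite('pics/end.png',np.hstack(o))
from meas import *
for n in W:
    c=shot(n); hsv=cv2.cvtColor(c['img'],cv2.COLOR_BGR2HSV).astype(int); x,y=proj(c,[613,55.5,65])[0].astype(int)
    m=np.zeros((480,640),bool); m[y-12:y+12,x-12:x+12]=1; b=m&(hsv[...,1]<70)&(hsv[...,2]>180); print(n,ray(c,pts(b).mean(0),65).round(1),b.sum())
    for k in('black','steel'): p=ray(c,pts(blob(c,k,W[n][k],26)),HT[k]); print(k,p.mean(0).round(1))
```

```text
top [[625.5  49.9]] 36
black [505.6 383.2]
steel [ 583.  -271.3]
scene [[609.1  51. ]] 80
black [483.8 386.5]
steel [ 586.1 -271.2]
```

View pics/end.png

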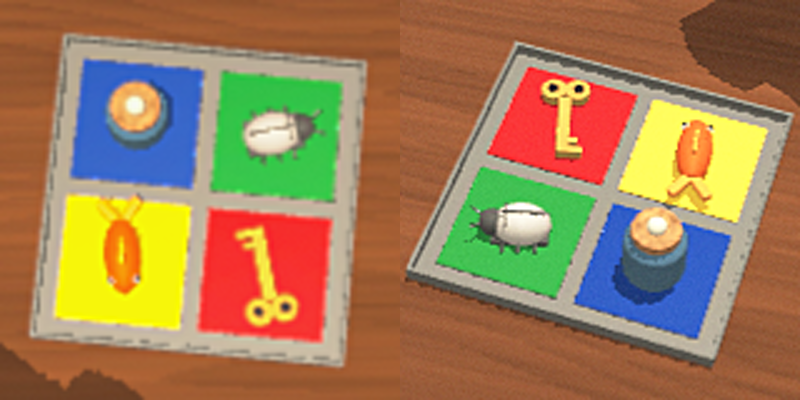

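```bash
python3 -c "
from h import *
c=shot('top');print(ray(c,(310.2,211.5),65));c=shot('scene');print(ray(c,(250+257*.4,180+225*.4),65))
print(manip.job_done())"
```

```text
[[610.52533963  54.36352677]]
[[615.89941683  56.44939099]]
the job is handed in; nothing more can be done
None
```

The job is handed in: the beetle, fish and key lie on their green, yellow and red cards, and the jar, placed last, stands upright on the blue card. In the final pictures each looks well within 15 mm of its card's centre. The steel key has not moved. I never went near the black beetle, but the arm or its shadow spoiled my last reading of it.

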